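# Reload the bobbin winder and unclip its full magazine

## Robot

A 7-joint arm with a two-finger parallel gripper is mounted at the origin on the work surface. World frame = base frame: x ahead of the robot, y to its left, z up, the work surface at z = 0. Lengths are in mm, angles in rad, forces in N, time in s.
With the tool pointing down it reaches from about 425 to 925 mm from the base axis. Payload 6.8 kg.
Tool frame: the origin (TCP) lies on the centre line of the jaws, within the pads' length; the fingertips stand 17 mm ahead of it and the grasp point (between the pads) lies 2 mm behind it; z points along the fingers, y is the line along which they close (so a half turn about z gives the same grasp; the last joint's range is limited). The gripper opens to 85 mm and grips with 20 to 120 N. Pads are 22 mm wide; open, the fingers measure 114 mm over their backs; the gripper's body (76 mm by 85 mm) begins 54 mm behind the grasp point. The pads swing forward as they close: fully open they stand 13 mm farther back than shut.
Start: joints at [-1.285, 0.477, 0.022, 1.555, -0.011, 1.109, -0.083], TCP at [258.996, 623.352, 248.308] pointing down, gripper open.
Joint ranges: [-2.96, 2.96], [-0.34, 2.1], [-1.41, 1.46], [0.24, 2.44], [-1.37, 4.51], [0.17, 1.92], [-2.96, 2.96]. Speed limits (rad/s): [2.39, 2.39, 3.14, 3.14, 3.14, 3.14, 3.14].

## Interface

Orientations are given as a rotation vector (axis times angle).
In Python, from rig import readout, eyes, env gives the robot as it stands.
- The arm moves only by the shell command python3 -m jog 'ROWS' [OPENING] [FORCE]. ROWS is JSON, a list of rows, each a list of 2 entries, a list of its own where there are three numbers: the shift along the tool's x, y, z normalised to -1 to 1, where 1 is 100 cm, then the turn about the tool's z normalised to -1 to 1, where 1 is 360 degrees. A call has exactly 5 rows; each row is the pose to reach, as a shift and turn from the pose commanded when the call began, along the tool's axes at that moment, turning the shorter way round; what a row does not reach only later rows make up. A row lasts 1/8 s, in which the tool goes at most 62.5 mm and 10.7 degrees, less where a joint would pass 70% of its speed; a pose out of reach is approached as far as the arm can. A call with a number of a shift or a turn outside -1 to 1 is refused whole. A call with a gripper value outside its range is refused whole. OPENING is the closure, from -1 (fully open) to 1 (shut), so that 0 is half open, set as the call begins (- or left out, the last holds). The fingers move at their own pace and stop on an object; FORCE is the grip in N (left out, the last holds). Time passes only in rows, so rows that repeat a pose let the fingers close, or fill a call up. It gives the time, the measured TCP pose, the force, the opening and the grip force at its end, in the units of the state.
- readout.read_state(): the state, without advancing time (a new reading comes with each control period).
- eyes.camera(name): name is "scene" or "top" or "wrist"; returns a dict with "color" (420x560x3 uint8, red, green, blue), "fx", "fy", "cx", "cy" (pixels), "rvec" (rotation vector, rad) and "tvec" (3), from world to camera coordinates, as OpenCV has them. Camera axes: x right, y down, z forward; pixel columns grow to the right and rows downward; lengths in mm; the calibration is good to about 2 mm. A picture is of the moment at which its call begins. There is no depth.
- env.job_done(): hands the job in; it is judged then, once.
The state is a dict: "clock": time; "joint_positions": joint angles; "dq": joint speeds; "effort": joint torques, N m; "ee_pos": TCP position; "tool_rot": TCP orientation; "contact_force": force on the tool from outside, world axes, zero at the start; "moment": the same for the moment, N m; "grip_width": finger opening in mm; "grip_force": force on a finger pad.
Only numpy, scipy, OpenCV 4.12 (cv2) and the standard library are available. Lean on these libraries where they do the work, as an engineer would, in place of code of your own. Each camera call takes 0.05 s, during which the arm holds its last target. There are 200 camera calls.

## Task

The bobbin winder has finished its batch: stand the full thread spool on the winder's bare upright spindle, lowering it (not dropping it) until it rests on the felt pad, and let go of it. Then squeeze the magazine's two side catches together and, keeping them squeezed, lift the full bobbin magazine straight up out of its bay; finish while holding it still and level by the squeezed catches, about 10 cm up, without setting it down. Leave the other things on the bench where they are.

Things in the scene. Friction and masses are not known exactly. Their poses are not given: they have to be found in the camera images.
- spool: The full thread spool, upright on the bench: cylinder 42 mm wide (thin end flanges 44 mm), 72 mm high, wound with ecru thread, a 14 mm bore right through along its axis; 50 to 100 g, rigid; grip it across its diameter from above (10 to 20 N). Origin: centre of its underside; z along the axis, up. A taller cone and an empty spool stand nearby, the three in any order.
- empty_spool: Empty thread spool standing on the bench: 44 mm flanges, bare 26 mm barrel, 72 mm high; leave it. Origin: centre of its underside.
- cone: Tapered thread cone standing on the bench, 58 mm wide at the foot, 122 mm high; leave it. Origin: centre of its underside.
- winder: The bobbin winder, a fixed grey-green bench machine. Origin: on the bench; x runs from its front (robot side) to its back, y to its left, z up. Base: x -105 to 135, y -135 to 135, top z 24 mm. Spindle at x -20, y 80 mm; magazine bay centred at x -30, y -60 mm. Arbor left of the head: x 73 to 103, y to 49, z to 90 mm; thin tension post at x 95, y 85, top z 90 mm.
- spindle_foot (a point): Foot of the upright spindle: the point on its axis at the top of the felt pad (48 mm wide, z 28 mm over the bench) where the spool's underside comes to rest. Axes parallel to the winder's.
- spindle_tip (a point): Tip of the upright steel spindle, 60 mm above spindle_foot; the spindle is 8 mm thick with a tapered tip, so the spool's bore has 3 mm play all round.
- magazine: The full bobbin magazine, a grey plastic cassette 100 (x) x 46 (y) x 52 (z) mm, open on top with four columns of metal bobbins (fast in it), 0.15 to 0.3 kg. Origin: centre of its underside; seated, its axes are parallel to the winder's, long side along x. A black sprung catch sits in the middle of each long side (+y, -y); while out, their hooks lock the magazine in the bay.
- catch_left (a joint): Travel (m) of the catch on the magazine's +y side: 0 = out (locked), 0.0065 = fully in, at its stop. The hook clears the bay wall at about 0.0045. Spring: 3.6 N when out, 7.5 N when fully in; a grip of 20 to 30 N presses both fully in and carries the magazine by friction on the catches.
- catch_right (a joint): The same for the catch on the magazine's -y side, pressed towards +y.
- catch_left_pad (a point): Centre of the outer face of the left catch's finger button; when out, 31 mm from the magazine's mid plane and 41 mm above its underside. The button is 26 mm long (x) and 18 mm high (32 to 50 mm above the underside). Over both buttons: 62 mm when out, 49 mm when pressed in.
- catch_right_pad (a point): The same on the right (-y) catch.
- bay_floor (a point): Centre of the bay's floor, 28 mm above the bench; the seated magazine's origin is here. Axes parallel to the winder's. The bay's aluminium side walls are 24 mm high, inner faces 25 mm and outer faces 31 mm from the mid plane, so fingertips beside the buttons must stay over 24 mm above the floor. 2 mm play each side: lift straight up.
- snips: Thread snips lying on the bench, 130 mm long; leave them. Origin: their middle, on the bench.
- pin_tin: Round steel pin tin, 74 mm wide, 25 mm high; leave it. Origin: centre of the underside.
- tape_measure: Round white tape-measure case, 56 mm wide, 17 mm high; leave it. Origin: centre of the underside.
- head_top (a point): Top centre of the winding head at the winder's back right, 105 mm above the bench: a block 75 (x) x 155 (y) mm (winder x 55 to 130, y -133 to 23 mm) with a clear hopper on it up to 131 mm. A thin chute reaches from it forward to winder x 28 mm at y -60, z 82 to 100 mm, behind the magazine. Axes parallel to the winder's.
Things that resemble listed ones, but are neither listed nor needed, are in the scene too. Leave any brown or purple look-alike of the magazine alone.

How it is judged:
By the outcome, as a careful person would: the job done as asked, in the order asked, and still so for the second after the job is handed in, while the arm keeps its last pose, push and grip.
It also fails if it takes over 58 s, if anything falls off the work surface, if the arm or the gripper's body presses on something with over 40 N, if the wrist force passes 120 N, or if a joint passes its speed limit or range.

## Working session

There is one attempt and no reset: what is moved stays moved. The work goes in short steps, Python scripts to look and compute and a shell command to move; the robot and the scene stay as the last step left them, time stands still between calls to the robot, and variables do not carry over. Pictures are saved under pics/ and viewed, at most 10 in all, crops included, and the job is handed in when it is done.

```bash
ls; mkdir -p pics; cat > h.py <<'E'
import numpy as np, cv2, json
from scipy.spatial.transform import Rotation as R
from rig import readout, eyes, env
def snap(name, fn=None):
    c=eyes.camera(name); np.savez(''+name+'.npz',**c)
    if fn: cv2.imwrite('pics/'+fn, c['color'][:,:,::-1])
    return c
def load(name): return dict(np.load(''+name+'.npz'))
def ray(c,u,v):
    Rm=cv2.Rodrigues(np.array(c['rvec'],float))[0]; t=np.array(c['tvec'],float).ravel()
    d=Rm.T@np.array([(u-c['cx'])/c['fx'],(v-c['cy'])/c['fy'],1.]); return -Rm.T@t, d
def onz(c,u,v,z):
    o,d=ray(c,u,v); return o+d*(z-o[2])/d[2]
def proj(c,p):
    Rm=cv2.Rodrigues(np.array(c['rvec'],float))[0]; q=Rm@np.array(p,float)+np.array(c['tvec'],float).ravel()
    return np.array([c['fx']*q[0]/q[2]+c['cx'],c['fy']*q[1]/q[2]+c['cy']])
def tool(delta=None):
    s=readout.read_state(); return np.array(s['ee_pos']),R.from_rotvec(s['tool_rot'])
E
python3 - <<'E'
from h import *
a=snap('top','top0.png');b=snap('scene','scene0.png');
for c in (a,b): print(ray(c,280,210))
s=readout.read_state();print(s)
print(R.from_rotvec(s['tool_rot']).as_matrix().round(3))
E
```

```text
pics
(array([ 333.80723382,  -21.49927817, 1379.94999617]), array([ 0.16730999, -0.00218969, -0.98604791]))
(array([1309.14782263, -354.69944489,  759.71743652]), array([-0.71434124,  0.31917214, -0.62312401]))
{'clock': 0.1, 'joint_positions': array([-1.28510623,  0.47773414,  0.02232024,  1.55635208, -0.0114678 ,
        1.10929267, -0.08311278]), 'dq': array([-0.00093323, -0.00337548, -0.00054929, -0.00327783, -0.0005471 ,
        0.00121333,  0.00031747]), 'effort': array([ 4.14106878e-03, -5.97754562e+01,  1.61360152e+00, -2.81950843e+01,
        1.28063135e-02,  5.10456463e-03,  9.05502446e-06]), 'ee_pos': array([258.801503  , 622.8682601 , 247.41149646]), 'tool_rot': array([-6.14474426e-01, -3.08072201e+00,  2.58810574e-03]), 'contact_force': array([0.2032215 , 0.34961197, 0.6079299 ]), 'moment': array([ 0.00331832, -0.01461333, -0.02222083]), 'grip_force': 0.0, 'grip_width': 85.07591067732854}
[[-0.923  0.384 -0.001]
 [ 0.384  0.923 -0.002]
 [-0.    -0.002 -1.   ]]
```

View pics/top0.png

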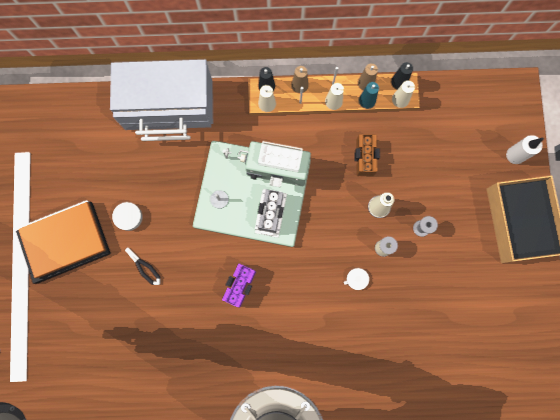

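View pics/scene0.png

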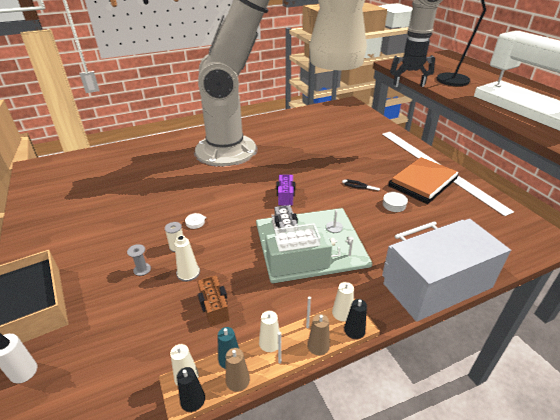

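The top view shows the winder at about (252,193), spindle pad about (219,199) and magazine about (270,211). The purple and brown look-alikes are at (239,285) and (367,154). The cone is at (381,205), with spools at (387,246) and (425,226). In the scene view the spool at (173,232) looks ecru, and the one at (138,260) has the bare narrow barrel. I'll zoom in on these.

```bash
python3 - <<'E'
from h import *
a=load('top')['color'][:,:,::-1];b=load('scene')['color'][:,:,::-1]
A=cv2.resize(a[130:255,185:320],None,fx=4,fy=4,interpolation=cv2.INTER_CUBIC)
B=cv2.resize(b[210:290,115:215],(200*1,160),interpolation=cv2.INTER_CUBIC)
C=cv2.resize(a[185:265,360:445],(255,240),interpolation=cv2.INTER_CUBIC)
o=np.zeros((500,800,3),np.uint8);o[:500,:540]=A[:500];o[0:160,545:745]=B;o[165:405,545:800]=C
cv2.imwrite('pics/crop1.png',o)
c=load('top')
hsv=cv2.cvtColor(c['color'],cv2.COLOR_RGB2HSV)
print(hsv[230,230],hsv[170,225],hsv[165,255])
m=cv2.inRange(hsv,(55,15,120),(90,120,255))
n,l,st,ce=cv2.connectedComponentsWithStats(m);k=1+np.argmax(st[1:,4]);print(st[k],ce[k])
cnt=max(cv2.findContours((l==k).astype(np.uint8),0,2)[0],key=cv2.contourArea)
h=cv2.convexHull(cnt);ap=cv2.approxPolyDP(h,4,True).reshape(-1,2);
for p in ap: print(p,onz(c,*p,24).round(1))
E
```

```text
[ 60  15 237] [ 62  17 237] [ 62  15 236]
[ 194  141  116  105 6439] [246.53610809 193.71330952]
[213 141] [756.  148.5  24. ]
[256 142] [749.4  33.8  24. ]
[309 153] [ 714.6 -106.    24. ]
[293 245] [471.4 -55.2  24. ]
[194 226] [528.6 200.3  24. ]
```

View pics/crop1.png

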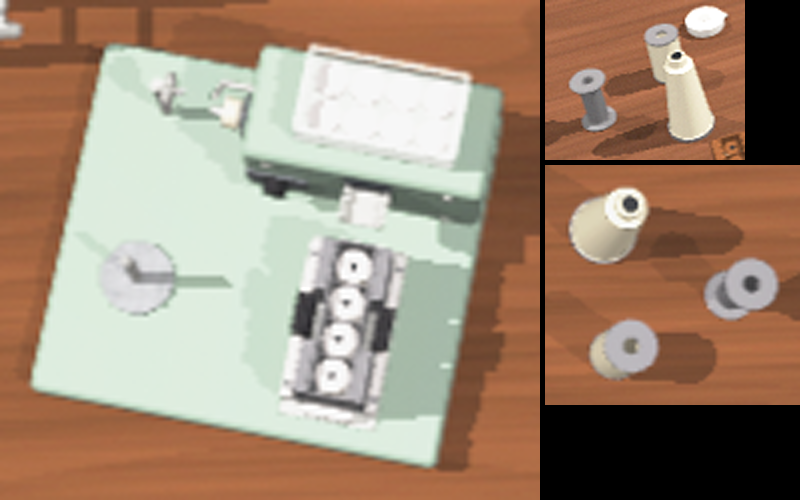

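The crop confirms that the ecru spool is at about (388.7,245.7) in the top view, nearest the robot. The narrow grey empty spool is on the right and the cone is at the back. The felt pad is at about (219.5,199.5) and the seated grey magazine with black buttons at about (270,211). Next I'll measure.

```bash
python3 - <<'E'
from h import *
c=load('top')
def P(x,y): return 185+(x+.5)/4-.5,130+(y+.5)/4-.5
print('spool', onz(c,360+(631-545)/3-.3,185+(347-165)/3-.3,72).round(1), 'empty',onz(c,360+(752-545)/3,185+(284-165)/3,72).round(1),'cone',onz(c,360+(628-545)/3,185+(207-165)/3,122).round(1))
print('pad',onz(c,*P(138,278),28).round(1))
bl,br=onz(c,*P(305,314),78),onz(c,*P(381,327),78)
print('buttons',bl.round(1),br.round(1),((bl+br)/2).round(1),np.linalg.norm(bl-br))
yaw=np.deg2rad(-12.7);Rw=R.from_euler('z',yaw).as_matrix()
FL,FR,BL=[onz(c,*p,24) for p in((194,226),(293,245),(213,141))]
o=np.mean([FL-Rw@[-103,132,0],FR-Rw@[-103,-132,0],BL-Rw@[133,132,0]],0);o[2]=0
print('origin',o.round(1),'spindle',(o+Rw@[-20,80,28]).round(1),'bay',(o+Rw@[-30,-60,28]).round(1))
s=load('scene')
for n,p in(('spool',[447,-270,72]),('tip',o+Rw@[-20,80,88])): print(n,proj(s,p).round(1),proj(c,p).round(1))
p,r=tool();sp=onz(c,360+(631-545)/3-.3,185+(347-165)/3-.3,72)
print('tool delta to above spool z250',(r.inv().apply(np.r_[sp[:2],250]-p)/1000).round(4))
E
```

```text
spool [ 458.5 -290.2   72. ] empty [ 507.2 -394.3   72. ] cone [ 566.2 -285.3  122. ]
pad [596.9 133.6  28. ]
buttons [561.   23.4  78. ] [551.2 -24.   78. ] [ 5.561e+02 -3.000e-01  7.800e+01] 48.31702706925705
origin [599.4  49.6   0. ] spindle [597.5 132.   28. ] bay [556.9  -2.4  28. ]
spool [179.8 220.3] [380.5 250.2]
tip [335.5 208.5] [216.9 194.4]
tool delta to above spool z250 [-0.5347 -0.7666 -0.0012]
```

```bash
cat >> h.py <<'E'
def to(x,y,z):
    p,r=tool(); m=r.as_matrix(); yaw=np.degrees(np.arctan2(m[1,1],m[0,1]))
    print('at',p.round(1),'yawY',yaw.round(2),'shift',(r.inv().apply(np.array([x,y,z])-p)/1000).round(4))
E
python3 -m jog '[[[-0.06,-0.02,0],-0.01],[[-0.12,-0.05,0],-0.0275],[[-0.18,-0.08,0],-0.0275],[[-0.24,-0.11,0],-0.0275],[[-0.29,-0.14,0],-0.0275]]' -1 20
python3 -c "
from h import *
to(560,100,250);to(458.5,-290,220)"
```

```text
clock: 0.72
ee_pos: [467.9, 389.1, 248.0]
tool_rot: [-0.347, -3.122, 0.001]
contact_force: [1.2, -0.0, 0.3]
grip_width: 85.3
grip_force: 0.0
at [467.9 389.1 248. ] yawY 77.33 shift [-0.1532 -0.2618 -0.0019]
at [467.9 389.1 248. ] yawY 77.33 shift [-0.1397 -0.6646  0.0282]
```

```bash

python3 -m jog '[[[-0.036,-0.05,0],0],[[-0.072,-0.1,0],0],[[-0.108,-0.15,0],0],[[-0.13,-0.205,0],0],[[-0.15,-0.26,0],0]]'
python3 -c "
from h import *
to(458.5,-290,220)"
```

```text
clock: 1.35
ee_pos: [556.2, 102.2, 248.0]
tool_rot: [-0.347, -3.122, 0.0]
contact_force: [1.3, -0.8, 0.3]
grip_width: 85.7
grip_force: 0.0
at [556.2 102.2 248. ] yawY 77.32 shift [ 0.0092 -0.4041  0.0281]
```

```bash

python3 -m jog '[[[0.002,-0.055,0],0],[[0.004,-0.11,0],0],[[0.006,-0.17,0],0],[[0.008,-0.23,0],0],[[0.009,-0.29,0],0]]'
python3 -m jog '[[[0,-0.05,0],0],[[0,-0.09,0.01],0],[[0,-0.114,0.02],0],[[0,-0.114,0.028],0],[[0,-0.114,0.028],0]]'
python3 -c "
from h import *
snap('wrist','w1.png')
to(458.5,-290,220);c=load('wrist');print(proj(c,[458.5,-290,72]),c['tvec'],ray(c,280,210))"
```

```text
clock: 1.98
ee_pos: [482.9, -178.2, 248.2]
tool_rot: [-0.346, -3.122, -0.0]
contact_force: [1.3, 0.1, -0.0]
grip_width: 85.3
grip_force: 0.0
clock: 2.6
ee_pos: [458.7, -286.4, 219.4]
tool_rot: [-0.345, -3.121, -0.002]
contact_force: [0.6, 0.4, 0.6]
grip_width: 85.5
grip_force: 0.0
at [ 459.2 -286.3  220. ] yawY 77.44 shift [-0.0001 -0.0037 -0.    ]
[277.46027531 202.19400914] [ 180.20531933 -516.85803155  201.11717437] (array([ 383.7780277 , -270.94385601,  345.4969639 ]), array([ 0.28477675, -0.0647326 , -0.95642564]))
```

View pics/w1.png

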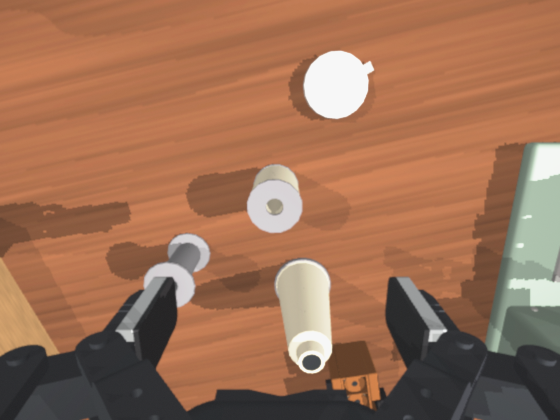

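The wrist view shows the ecru-barrelled spool's top flange centred at about (275,206). The cone is behind it at (311,360) and the empty spool to the left at (170,284), both clear of the finger line.

```bash
python3 -c "
from h import *
c=load('wrist');q=onz(c,274.8,206.3,72);print(q)
h=cv2.cvtColor(c['color'],cv2.COLOR_RGB2HSV);m=((h[...,1]<45)&(h[...,2]>130)).astype(np.uint8)
n,l,st,ce=cv2.connectedComponentsWithStats(m);k=l[206,255];print(st[k],ce[k]);
cn=max(cv2.findContours((l==k).astype(np.uint8),0,2)[0],key=cv2.contourArea);e=cv2.fitEllipse(cn);print(e,onz(c,*e[0],72))
to(q[0],q[1],40)"
```

```text
[ 461.32877247 -292.79730569   72.        ]
[ 247  165   55   68 2762] [274.66871832 200.35626358]
((274.57244873046875, 199.81546020507812), (52.00979995727539, 68.34880065917969), 4.871201515197754) [ 456.10941087 -291.78670643   72.        ]
at [ 459.2 -286.3  220. ] yawY 77.44 shift [-0.0036 -0.006   0.1799]
```

```bash

python3 -m jog '[[[-0.002,-0.005,0.03],0],[[-0.002,-0.005,0.06],0],[[-0.002,-0.005,0.08],0],[[-0.002,-0.005,0.09],0],[[-0.002,-0.005,0.09],0]]'
python3 -c "
from h import *
to(460.5,-291.8,38)
c=snap('wrist','w2.png')"
```

```text
clock: 3.28
ee_pos: [460.0, -292.4, 130.2]
tool_rot: [-0.345, -3.122, -0.001]
contact_force: [0.8, 0.2, 0.2]
grip_width: 85.9
grip_force: 0.0
at [ 460.  -292.4  130.2] yawY 77.41 shift [-0.0004  0.0006  0.0922]
```

View pics/w2.png

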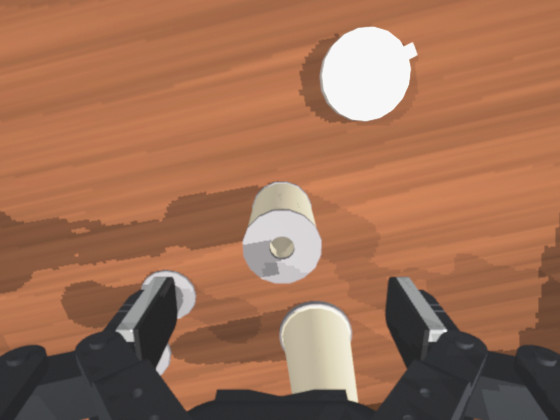

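The spool's top centre is at about (282,246), midway between the fingers (inner edges at columns 178 and 387).

```bash
python3 -c "
from h import *
c=load('wrist');q=onz(c,282,246.3,72);print(q);to(q[0],q[1],38)"
```

```text
[ 460.67344192 -292.91966406   72.        ]
at [ 460.3 -292.8  130.8] yawY 77.38 shift [-0.0003 -0.      0.0928]
```

```bash

python3 -m jog '[[[0,0,0.03],0],[[0,0,0.06],0],[[0,0,0.085],0],[[0,0,0.092],0],[[0,0,0.092],0]]'
python3 -m jog '[[[0,0,0],0],[[0,0,0],0],[[0,0,0],0],[[0,0,0],0],[[0,0,0],0]]' 1 20
python3 -m jog '[[[0,0,0],0],[[0,0,0],0],[[0,0,0],0],[[0,0,0],0],[[0,0,0],0]]'
```

```text
clock: 3.95
ee_pos: [460.2, -293.4, 39.0]
tool_rot: [0.346, 3.122, -0.0]
contact_force: [0.2, -0.2, 0.2]
grip_width: 85.2
grip_force: 0.0
clock: 4.58
ee_pos: [460.2, -293.3, 39.1]
tool_rot: [0.346, 3.121, -0.0]
contact_force: [-0.7, 1.3, 6.6]
grip_width: 41.3
grip_force: 19.9
clock: 5.2
ee_pos: [460.2, -293.3, 39.1]
tool_rot: [0.346, 3.121, -0.0]
contact_force: [-0.5, 1.3, 7.4]
grip_width: 40.7
grip_force: 19.9
```

```bash

python3 -m jog '[[[0,0,-0.01],0],[[0,0,-0.04],0],[[0,0,-0.08],0],[[0,0,-0.12],0],[[0,0,-0.16],0]]'
python3 -c "
from h import *
to(597.2,132.8,200)"
```

```text
clock: 5.82
ee_pos: [459.3, -293.0, 200.0]
tool_rot: [-0.347, -3.122, -0.0]
contact_force: [1.0, 0.2, -2.1]
grip_width: 41.2
grip_force: 20.6
at [ 459.3 -293.   200. ] yawY 77.32 shift [-0.0411  0.4457 -0.    ]
```

```bash

python3 -m jog '[[[-0.003,0.03,0],0],[[-0.006,0.07,0],0],[[-0.01,0.11,0],0],[[-0.014,0.155,0],0],[[-0.018,0.2,0],0]]'
python3 -m jog '[[[-0.005,0.045,0],0],[[-0.01,0.09,0],0],[[-0.014,0.13,0],0],[[-0.018,0.17,0],0],[[-0.02,0.195,0],0]]'
python3 -m jog '[[[-0.002,0.015,0],0],[[-0.002,0.025,0],0],[[-0.002,0.025,0],0],[[-0.002,0.025,0],0],[[-0.002,0.025,0],0]]'
python3 -c "
from h import *
to(597.2,132.8,200)
c=snap('wrist','w3.png');t=snap('top');s=snap('scene')
for d in (t,s): print(proj(d,[597,133,88]))
o=np.zeros((420,800,3),np.uint8);o[:,:560]=c['color'];o[:200,565:765]=cv2.resize(t['color'][150:250,170:270],(200,200),interpolation=2);o[210:410,565:765]=cv2.resize(s['color'][140:240,285:385],(200,200),interpolation=2)
cv2.imwrite('pics/w3.png',o[:,:,::-1])"
```

```text
clock: 6.45
ee_pos: [521.1, -100.8, 198.8]
tool_rot: [0.347, 3.122, -0.0]
contact_force: [0.9, -0.3, -0.7]
grip_width: 41.2
grip_force: 20.6
clock: 7.08
ee_pos: [583.5, 86.3, 198.6]
tool_rot: [-0.343, -3.123, -0.001]
contact_force: [-1.1, -0.7, -2.0]
grip_width: 41.0
grip_force: 20.6
clock: 7.7
ee_pos: [590.7, 106.8, 198.4]
tool_rot: [-0.349, -3.122, 0.0]
contact_force: [-0.4, -0.4, -0.4]
grip_width: 40.7
grip_force: 20.6
at [590.7 106.8 198.4] yawY 77.25 shift [-0.0006  0.0268 -0.0016]
[216.54262137 194.58708628]
[335.7349322  208.26766587]
```

View pics/w3.png

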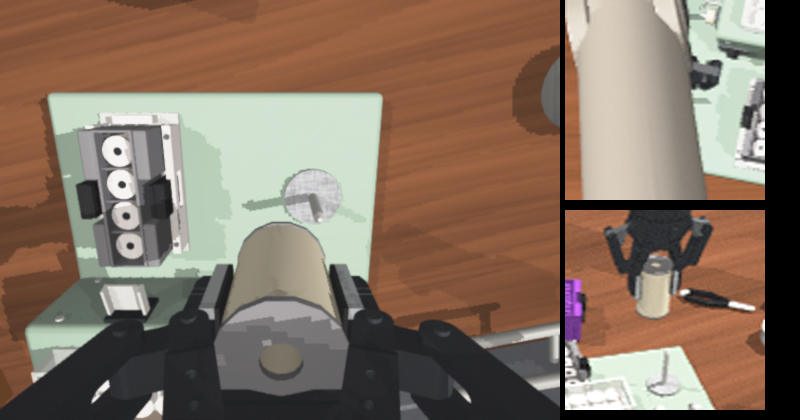

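The wrist view shows the spool held upright (bore at (281,360)). The felt pad is at about (312,196) with the spindle tip about (320,221), and the magazine's buttons at about (88,199) and (162,199).

```bash
python3 -c "
from h import *
c=load('wrist');im=c['color'][155:230,240:350]
h=cv2.cvtColor(c['color'],cv2.COLOR_RGB2HSV);m=((h[...,1]<12)&(h[...,2]>120)).astype(np.uint8);m=cv2.morphologyEx(m,cv2.MORPH_OPEN,np.ones((3,3)))
n,l,st,ce=cv2.connectedComponentsWithStats(m)
for k in range(1,n):
  if st[k,4]>200: print(st[k],ce[k])
print('pad',onz(c,312.5,196,28),'tip',onz(c,320,221,88))
b=h[...,2]<45; bb=b.copy(); bb[:, 190:]=0; bb[:165]=0;bb[230:]=0
n,l,st,ce=cv2.connectedComponentsWithStats(bb.astype(np.uint8))
for k in range(1,n):
  if st[k,4]>60: print('blk',st[k],ce[k],onz(c,*ce[k],74))
print('bore',onz(c,281,360,198.6-39.5+72), tool()[0])
cv2.imwrite('pics/z.png',np.hstack([cv2.resize(im[...,::-1],None,fx=4,fy=4,interpolation=2)]))"
```

```text
[100 113  53  13 564] [127.13120567 118.14184397]
[157 113  22  13 241] [167.34439834 118.23651452]
[  78  125   73   86 2012] [114.63220676 156.83200795]
[161 125  16  78 516] [168.53875969 158.01937984]
[101 136  27  30 560] [115.04464286 150.54464286]
[106 167  27  41 621] [120.07729469 185.94041868]
[ 285  169   56   55 2282] [312.05477651 195.65731814]
[102 285  36  27 599] [121.07846411 297.10183639]
[ 224  301  117   42 2830] [285.52226148 319.40106007]
[ 35 349  39  28 357] [ 54.68907563 360.37254902]
[139 391  24  26 254] [152.2519685  405.86614173]
pad [598.23014094 131.57592503  28.        ] tip [600.19446799 131.34867577  88.        ]
blk [150 177  22  42 291] [165.15463918 195.15120275] [561.47332405  27.26225607  74.        ]
blk [ 80 181  22  37 291] [ 93.63573883 198.02061856] [552.16513274 -23.54538034  74.        ]
bore [591.1402541  105.63884933 231.1       ] [590.79202609 107.37302269 198.34258745]
```

View pics/z.png

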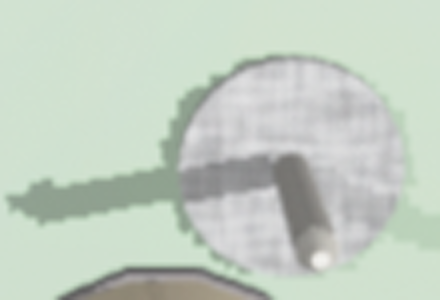

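```bash

python3 -m jog '[[[-0.001,0.01,0],0],[[-0.002,0.02,0.01],0],[[-0.002,0.0252,0.03],0],[[-0.002,0.0252,0.055],0],[[-0.002,0.0252,0.055],0]]'
python3 -m jog '[[[0,0,0],0],[[0,0,0],0],[[0,0,0],0],[[0,0,0],0],[[0,0,0],0]]'
python3 -c "
from h import *
to(598.5,132,135)
s=snap('scene');c=snap('wrist')
for z in(28,88): print(proj(s,[598.5,132,z])-[295,140])
o=np.zeros((420,800,3),np.uint8);o[:400,:320]=cv2.resize(s['color'][140:240,295:375],(320,400),interpolation=2);o[:360,325:797]=cv2.resize(c['color'],(472,360))
cv2.imwrite('pics/w4.png',o[:,:,::-1])"
```

```text
clock: 8.48
ee_pos: [596.1, 131.9, 140.0]
tool_rot: [-0.345, -3.117, 0.004]
contact_force: [-0.4, -0.4, -1.6]
grip_width: 40.9
grip_force: 20.6
clock: 9.1
ee_pos: [598.3, 132.1, 143.5]
tool_rot: [0.346, 3.122, 0.0]
contact_force: [-0.8, -0.0, -0.7]
grip_width: 40.9
grip_force: 20.6
at [598.3 132.1 143.5] yawY 77.34 shift [-0.0002 -0.      0.0085]
[39.01571085 85.08785173]
[40.70228327 68.6657166 ]
```

View pics/w4.png

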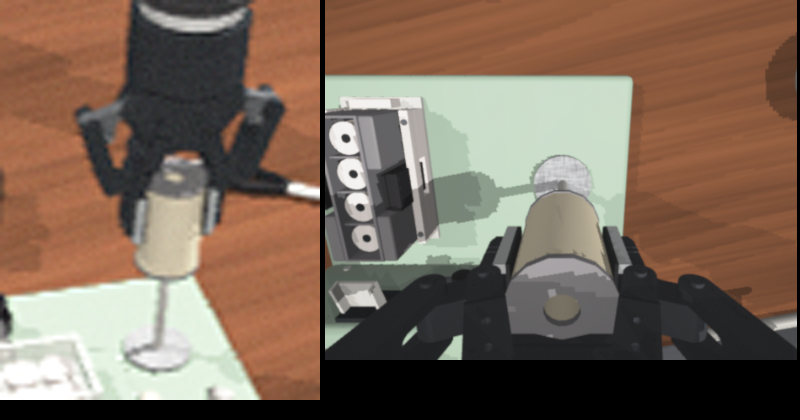

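The scene crop shows the spindle (column about 163–165) in line with the spool's axis (168 at its underside), within about 1 mm. The wrist view agrees, with pad and bore both at column 562. I'll lower slowly while watching the force.

```bash

python3 -m jog '[[[0,0,0.005],0],[[0,0,0.01],0],[[0,0,0.015],0],[[0,0,0.02],0],[[0,0,0.025],0]]'
python3 -c "
from h import *
to(598.5,132,67);print(readout.read_state()['moment'])"
```

```text
clock: 9.82
ee_pos: [598.2, 132.0, 117.8]
tool_rot: [-0.346, -3.122, 0.0]
contact_force: [-0.1, -0.1, -0.5]
grip_width: 40.8
grip_force: 20.6
at [598.2 132.  117.8] yawY 77.34 shift [-0.0003  0.      0.0508]
[-0.02766389 -0.0189169  -0.02776465]
```

```bash

python3 -m jog '[[[0,0,0.01],0],[[0,0,0.02],0],[[0,0,0.03],0],[[0,0,0.038],0],[[0,0,0.044],0]]'
python3 -m jog '[[[0,0,0.002],0],[[0,0,0.003],0],[[0,0,0.004],0],[[0,0,0.005],0],[[0,0,0.005],0]]'
python3 -c "
from h import *
to(598.5,132,67);print(readout.read_state()['moment'])"
```

```text
clock: 10.45
ee_pos: [598.2, 131.9, 73.6]
tool_rot: [-0.347, -3.122, 0.0]
contact_force: [0.0, -0.0, -0.2]
grip_width: 41.1
grip_force: 20.6
clock: 11.08
ee_pos: [598.3, 132.0, 69.3]
tool_rot: [0.347, 3.122, 0.0]
contact_force: [0.5, -0.8, -0.4]
grip_width: 41.0
grip_force: 20.6
at [598.3 132.   69.3] yawY 77.33 shift [-0.0002  0.      0.0023]
[ 0.08359078 -0.02938555  0.0316956 ]
```

Now small steps until it touches the pad.

```bash

python3 -m jog '[[[0,0,0.0005],0],[[0,0,0.001],0],[[0,0,0.0015],0],[[0,0,0.002],0],[[0,0,0.002],0]]'
python3 -m jog '[[[0,0,0.0004],0],[[0,0,0.0008],0],[[0,0,0.0012],0],[[0,0,0.0015],0],[[0,0,0.0015],0]]'
```

```text
clock: 11.7
ee_pos: [598.3, 132.0, 67.2]
tool_rot: [-0.346, -3.122, -0.0]
contact_force: [-0.0, -0.1, -1.5]
grip_width: 41.1
grip_force: 20.6
clock: 12.32
ee_pos: [598.3, 132.1, 67.1]
tool_rot: [0.347, 3.122, 0.001]
contact_force: [-4.5, -1.1, 11.4]
grip_width: 40.6
grip_force: 21.6
```

The spool has touched the felt with about 11 N, so I'm releasing it.

```bash

python3 -m jog '[[[0,0,0],0],[[0,0,0],0],[[0,0,0],0],[[0,0,0],0],[[0,0,0],0]]' -1 20
python3 -m jog '[[[0,0,-0.02],0],[[0,0,-0.04],0],[[0,0,-0.07],0],[[0,0,-0.1],0],[[0,0,-0.13],0]]'
python3 -c "
from h import *
c=snap('wrist');s=snap('scene');
o=np.zeros((420,800,3),np.uint8);o[:400,:320]=cv2.resize(s['color'][140:240,295:375],(320,400),interpolation=2);o[:360,325:797]=cv2.resize(c['color'],(472,360))
cv2.imwrite('pics/w5.png',o[:,:,::-1])
to(556.5,-1,200)"
```

```text
clock: 12.95
ee_pos: [598.3, 132.0, 65.7]
tool_rot: [-0.346, -3.122, 0.0]
contact_force: [-0.7, -0.6, 0.3]
grip_width: 85.8
grip_force: 0.0
clock: 13.58
ee_pos: [598.6, 132.0, 198.8]
tool_rot: [0.347, 3.12, 0.002]
contact_force: [0.2, -0.2, 0.3]
grip_width: 85.6
grip_force: 0.0
at [600.8 132.4 201.3] yawY 77.31 shift [ 0.014  -0.1399  0.0006]
```

View pics/w5.png

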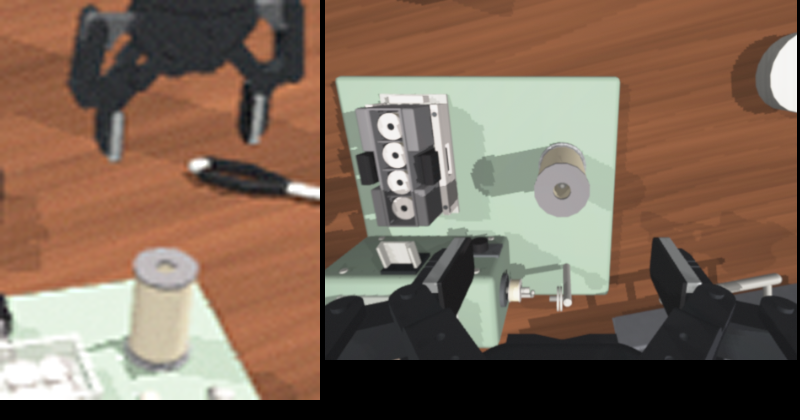

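The spool stands upright on the pad, with its top at (562,190) in the wrist half, and the gripper is clear. Next I'll move over the magazine and measure the buttons numerically.

```bash

python3 -m jog '[[[0.003,-0.03,0],0],[[0.006,-0.06,0],0],[[0.009,-0.09,0],0],[[0.012,-0.12,0],0],[[0.014,-0.14,0],0]]'
python3 -m jog '[[[0,0,0],0],[[0,0,0],0],[[0,0,0],0],[[0,0,0],0],[[0,0,0],0]]'
python3 -c "
from h import *
c=snap('wrist');to(556.5,-1,200)
h=cv2.cvtColor(c['color'],cv2.COLOR_RGB2HSV)
yw=np.deg2rad(-12.7);ex=np.array([np.cos(yw),np.sin(yw),0]);ey=np.array([-ex[1],ex[0],0]);p0=np.array([556.5,-1,78])
for s in(31,-31): print('pred',proj(c,p0+s*ey))
b=(h[...,2]<50).astype(np.uint8)
n,l,st,ce=cv2.connectedComponentsWithStats(b)
for k in range(1,n):
  if st[k,4]>60: print('blk',st[k],ce[k].round(1),onz(c,*ce[k],76).round(1))
w=((h[...,1]<40)&(h[...,2]>215)).astype(np.uint8)
n,l,st,ce=cv2.connectedComponentsWithStats(w)
for k in range(1,n):
  if st[k,4]>80: print('wht',st[k],ce[k].round(1),onz(c,*ce[k],78).round(1))
"
```

```text
clock: 14.3
ee_pos: [553.4, -3.1, 196.4]
tool_rot: [0.349, 3.122, 0.0]
contact_force: [-0.0, 0.4, -0.1]
grip_width: 85.0
grip_force: 0.0
clock: 14.92
ee_pos: [554.0, -1.1, 195.7]
tool_rot: [-0.346, -3.122, -0.0]
contact_force: [-0.3, 0.0, -0.5]
grip_width: 85.1
grip_force: 0.0
at [554.   -1.2 195.7] yawY 77.36 shift [-0.0024  0.0008 -0.0043]
pred [326.75682874 215.8581349 ]
pred [239.50515163 215.7569316 ]
blk [239 197  18  33 151] [250.6 207.5] [546.  -22.4  76. ]
blk [306 197  17  33 164] [311.6 207.2] [555.3  20.   76. ]
blk [    0   278   560   142 27243] [277.2 373.5] [690.5 -35.8  76. ]
blk [125 290  18  14  97] [133.2 297.5] [ 596.5 -128.3   76. ]
blk [421 291  16  13  83] [428.6 297.8] [646.7  94.   76. ]
blk [344 294  20  18 226] [351.8 301. ] [636.4  35.7  76. ]
blk [261 327  40   9 267] [280.6 330.8] [650.7 -24.   76. ]
blk [459 404  14  16  71] [465.6 415.4] [769.5 113.9  76. ]
wht [  193   113   329   177 24729] [384.5 171.3] [540.4  73.6  78. ]
wht [266 154  26  30 563] [279.1 168.3] [522.6   3.7  78. ]
wht [242 158   4  33 119] [243.6 173.2] [520.6 -20.8  78. ]
wht [267 187  25  29 516] [279.1 201.2] [545.4  -1.4  78. ]
wht [267 219  24  27 474] [279.  231.9] [567.8  -6.5  78. ]
wht [267 250  25  25 435] [279.  261.6] [590.6 -11.7  78. ]
wht [ 203  261   95   29 1041] [242.8 276.1] [596.3 -40.8  78. ]
wht [429 272  12  15 148] [434.3 278.6] [629.9  99.2  78. ]
wht [440 302  39  33 390] [458.8 318.3] [668.6 114.6  78. ]
wht [266 304  23  21 406] [278.4 313.5] [633.6 -21.9  78. ]
wht [ 188  350  201   34 2623] [295.2 357.5] [676.5 -17.6  78. ]
wht [395 353  10  15 109] [398.6 361.4] [698.7  63.7  78. ]
wht [259 390  45   6 166] [281.  391.6] [707.6 -36.4  78. ]
```

The four bobbin centres lie on a line at -12.8°, about (556.6,-4), and the button edges (columns 239 and 323) centre at 281. That is within 1–2 mm of the tool's mid plane (282), so I can descend.

```bash

python3 -m jog '[[[-0.0025,-0.001,0.02],0],[[-0.0025,-0.001,0.045],0],[[-0.0025,-0.001,0.07],0],[[-0.0025,-0.001,0.085],0],[[-0.0025,-0.001,0.085],0]]'
python3 -m jog '[[[0,0,0],0],[[0,0,0],0],[[0,0,0],0],[[0,0,0],0],[[0,0,0],0]]' -1 28
python3 -c "
from h import *
c=snap('wrist','w6.png');to(556.5,-2,73)
for s in(31,0,-31): print('pred',proj(c,np.array([556.5,-2,78])+s*np.array([.22,.9755,0])))"
```

```text
clock: 15.6
ee_pos: [555.5, -3.0, 109.9]
tool_rot: [-0.346, -3.12, 0.001]
contact_force: [0.3, -0.5, -0.1]
grip_width: 85.1
grip_force: 0.0
clock: 16.23
ee_pos: [556.2, -3.0, 110.9]
tool_rot: [0.346, 3.122, 0.0]
contact_force: [0.2, -0.3, 0.2]
grip_width: 85.4
grip_force: 0.0
at [556.2  -3.  110.9] yawY 77.34 shift [-0.0001  0.001   0.0379]
pred [349.15880749 265.37532323]
pred [285.14618886 265.33942061]
pred [221.11440138 265.30350724]
```

View pics/w6.png

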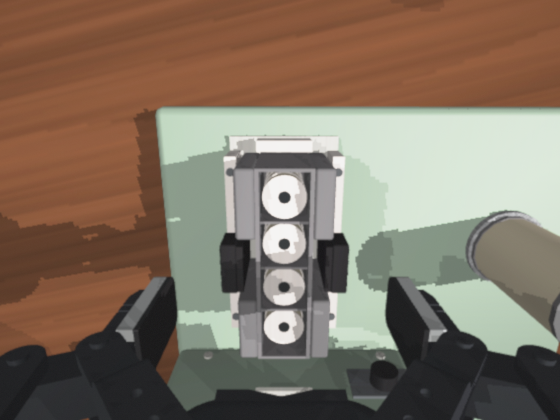

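The last picture shows the magazine buttons at columns 221 and 348 (mid 284.5, row about 262), between the open fingers. A 1 mm correction is enough. I'll descend to TCP z 73 and squeeze.

```bash

python3 -m jog '[[[0.0005,0.001,0.01],0],[[0.0005,0.001,0.02],0],[[0.0005,0.001,0.03],0],[[0.0005,0.001,0.037],0],[[0.0005,0.001,0.038],0]]'
python3 -m jog '[[[0,0,0],0],[[0,0,0],0],[[0,0,0],0],[[0,0,0],0],[[0,0,0],0]]' 1 28
python3 -m jog '[[[0,0,0],0],[[0,0,0],0],[[0,0,0],0],[[0,0,0],0],[[0,0,0],0]]'
```

```text
clock: 16.9
ee_pos: [555.5, -2.0, 72.0]
tool_rot: [-0.347, -3.121, 0.0]
contact_force: [-0.1, 0.1, -0.7]
grip_width: 85.4
grip_force: 0.0
clock: 17.52
ee_pos: [556.7, -1.8, 74.4]
tool_rot: [0.347, 3.121, 0.001]
contact_force: [-3.2, 0.9, 11.8]
grip_width: 47.0
grip_force: 27.3
clock: 18.15
ee_pos: [556.7, -1.7, 74.4]
tool_rot: [0.346, 3.121, 0.002]
contact_force: [-2.6, 1.2, 10.4]
grip_width: 46.8
grip_force: 27.3
```

Grip width 47 mm at 27 N means both catches are fully in. I'll lift straight up, slowly at first.

```bash

python3 -m jog '[[[0,0,-0.003],0],[[0,0,-0.006],0],[[0,0,-0.009],0],[[0,0,-0.012],0],[[0,0,-0.015],0]]'
python3 -c "
from h import *
print(readout.read_state()['moment']);c=snap('wrist');o=load('wrist')
h=cv2.cvtColor(c['color'],cv2.COLOR_RGB2HSV);w=((h[...,1]<40)&(h[...,2]>215)).astype(np.uint8)
n,l,st,ce=cv2.connectedComponentsWithStats(w)
for k in range(1,n):
  if st[k,4]>200 and 250<ce[k][0]<320: print('wht',st[k],ce[k].round(1))"
```

```text
clock: 18.77
ee_pos: [555.8, -1.9, 87.9]
tool_rot: [-0.346, -3.122, 0.0]
contact_force: [-0.6, 0.1, -2.4]
grip_width: 46.1
grip_force: 29.8
[-0.06236079 -0.0246324  -0.01151192]
wht [ 253  195   48   54 1788] [276.7 221. ]
wht [255 255  44  31 934] [275.9 269.4]
wht [257 360  40  36 993] [276.2 376.9]
```

The wrist force of -2.4 N matches the magazine's weight, so it is free. I'll continue up to about 10 cm.

```bash

python3 -m jog '[[[0,0,-0.006],0],[[0,0,-0.013],0],[[0,0,-0.02],0],[[0,0,-0.027],0],[[0,0,-0.034],0]]'
python3 -m jog '[[[0,0,-0.007],0],[[0,0,-0.015],0],[[0,0,-0.023],0],[[0,0,-0.031],0],[[0,0,-0.039],0]]'
python3 -m jog '[[[0,0,-0.005],0],[[0,0,-0.009],0],[[0,0,-0.012],0],[[0,0,-0.013],0],[[0,0,-0.013],0]]'
python3 -m jog '[[[0,0,0],0],[[0,0,0],0],[[0,0,0],0],[[0,0,0],0],[[0,0,0],0]]'
python3 -c "
from h import *
print(readout.read_state()['moment']);c=snap('wrist')
h=cv2.cvtColor(c['color'],cv2.COLOR_RGB2HSV);w=((h[...,1]<40)&(h[...,2]>215)).astype(np.uint8)
n,l,st,ce=cv2.connectedComponentsWithStats(w)
for k in range(1,n):
  if st[k,4]>200 and 250<ce[k][0]<320: print('wht',st[k],ce[k].round(1))
s=snap('scene')"
```

```text
clock: 19.45
ee_pos: [555.9, -1.9, 122.4]
tool_rot: [0.347, 3.122, 0.0]
contact_force: [-0.6, -0.6, -2.2]
grip_width: 46.5
grip_force: 29.8
clock: 20.08
ee_pos: [555.9, -1.9, 161.3]
tool_rot: [0.347, 3.122, 0.0]
contact_force: [0.9, 1.0, -2.8]
grip_width: 46.3
grip_force: 29.8
clock: 20.7
ee_pos: [555.8, -1.9, 173.7]
tool_rot: [-0.346, -3.122, 0.0]
contact_force: [0.8, 0.0, -3.1]
grip_width: 46.3
grip_force: 29.8
clock: 21.32
ee_pos: [555.9, -1.9, 173.8]
tool_rot: [-0.346, -3.122, -0.0]
contact_force: [-0.7, 0.3, -2.9]
grip_width: 46.1
grip_force: 29.8
[-0.01427034 -0.02095341  0.02449766]
wht [ 253  195   47   54 1781] [276.6 221. ]
wht [255 255  44  32 896] [275.5 268.7]
wht [257 360  39  36 983] [276.  376.8]
```

```bash
python3 -c "
from h import *
print(env.job_done())"
```

```text
the job is handed in; nothing more can be done
None
```

I stood the spool on the spindle, resting on the felt pad, and let go of it; the magazine is held still by its squeezed catches about 99 mm up, and the job was handed in at about 21 s (the result wasn't reported).

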